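# Blow the tee's seat clean and hold the loupe in focus over it

### The arm

A 6-joint arm with a two-finger parallel gripper is mounted at the origin on the work surface. World frame = base frame: x ahead of the robot, y to its left, z up, the work surface at z = 0. Lengths are in mm, angles in rad, forces in N, time in s.
With the tool pointing down it reaches from about 350 to 975 mm from the base axis. Payload 7.1 kg.
Tool frame: the origin (TCP) lies at the very end of the fingers, on their centre line; the grasp point (between the pads) lies 19 mm behind it (ctrl.grip_point_offset is the distance from the TCP to the grasp point, in mm); x points along the fingers, y is the direction in which the jaws open and shut, and the axes are right-handed (so a half turn about x gives the same grasp; the last joint's range is limited). The gripper opens to 88 mm and grips with 3 to 60 N. Pads are 20 mm wide; open, the fingers measure 115 mm over their backs; the gripper's body (75 mm by 178 mm) begins 61 mm behind the grasp point.
Start: joints at [1.189, 0.423, 1.63, -0, 1.089, -0.019], TCP at [221.776, 584.312, 222.675] pointing down, gripper open.
Joint ranges: [-3, 3], [-0.9, 2.11], [0.09, 2.58], [-1.31, 4.45], [0.11, 2.69], [-2.54, 2.54]. Speed limits (rad/s): [2.39, 2.39, 3.01, 3.14, 3.14, 3.14].

### API

Orientations are given as a rotation vector (axis times angle).
In Python, from workcell import ctrl, vision, workorder gives the robot as it stands.
- The arm moves only by the shell command python3 -m crank 'ROWS'. ROWS is JSON, a list of rows, each a list of 3 entries, a list of its own where there are three numbers: the shift along the tool's x, y, z in m, then the turn, a rotation vector about the tool's x, y, z in rad, then the finger opening in m, from 0 to 0.0878. In form: [[[dx, dy, dz], [wx, wy, wz], jaw], ...]. A call has exactly 8 rows; each row shifts and turns the commanded pose from where the row before left it, along the tool's axes as they then stand; what a row does not reach is not made up. A row lasts 1/12 s, in which the tool goes at most 41.7 mm and 7.16 degrees, less where a joint would pass 70% of its speed; a pose out of reach is approached as far as the arm can. A call with a gripper value outside its range is refused whole. The fingers move at their own pace and stop on an object; the grip force is fixed at half the most. Time passes only in rows, so rows that do not move let the fingers close, or fill a call up. It gives the time, the measured TCP pose, the force and the opening at its end, in the units of the state.
- ctrl.get_obs(): the state, without advancing time (a new reading comes with each control period).
- vision.get_image(name): name is "scene" or "top"; returns a dict with "img" (384x512x3 uint8, blue, green, red), "mtx" (3x3 intrinsics, pixels), "k1" (the pictures are not rectified: a ray, as slopes to the right and down, at radius r is drawn at 1 + k1 r^2 times it, then the intrinsics apply), "rvec" (rotation vector, rad) and "tvec" (3), from world to camera coordinates, as OpenCV has them. Camera axes: x right, y down, z forward; pixel columns grow to the right and rows downward; lengths in mm; the calibration is good to about 2 mm. A picture is of the moment at which its call begins. There is no depth.
- workorder.close_job(): hands the job in, once; it reports no verdict.
The state is a dict: "t": time; "qpos": joint angles; "qvel": joint speeds; "joint_torque": joint torques, N m; "ee_pos": TCP position; "orientation": TCP orientation; "ft_force": force on the tool from outside, world axes, zero at the start; "moment": the same for the moment, N m; "width": finger opening in mm.
Only numpy, scipy, OpenCV 4.12 (cv2) and the standard library are available. Lean on these libraries where they do the work, as an engineer would, in place of code of your own. Each camera call takes 0.05 s, during which the arm holds its last target.

### The job

Squeeze the black trigger of the clamped orange blow gun all the way to blow off the brass tee, keep it squeezed for a moment and let it spring back fully. Then pick up the loupe and hold it level and still over the upright branch of the tee, lens centred on the branch and at the height of the red collar on the post, touching nothing with it; finish while still holding it there. Leave the tee, the collar and everything else as they are.

Things in the scene. Friction and masses are not known exactly. Their poses are not given: they have to be found in the camera images.
- loupe_lens (a point): Centre of the lens of a loose loupe (80 g) lying flat on the counter: steel ring, 60 mm outer diameter, 12 mm high, round a glass lens, with a black handle. The point is half-way through the ring, 6 mm above the underside. z is the lens axis, up; the handle runs along -x, from 40 to 130 mm from this point.
- loupe_handle (a point): Centre of the loupe's black handle, a bar 90 mm long (x), 18 mm wide (y), 22 mm high, to be grasped from above, closing along y. The point is 11 mm above its underside (level with the ring's), 85 mm along -x from the lens centre and 5 mm higher. Same axes as the lens.
- tee_seat (a point): Centre of the top face of the upright branch of a brass tee fitting, 56 mm long, 22 mm wide, 42 mm high, lying loose (140 g) in a black nest on an aluminium plate, to stay there. The top is 50 mm above the counter; the branch is 22 mm across.
- focus_mark (a point): Centre of the red collar (20 mm across, 12 mm high, short pointer to the tee) on a 10 mm post, 148 mm high, on the tee's plate, 82 mm from the tee's axis. Its height, set anew each time, 46 to 76 mm above the tee's top, is the focal height: the lens centre goes to this height. Held by friction only.
- gun_grip (a point): Point on the axis of the upright orange handle of a blow gun clamped upside down in a fixed steel stand. The handle is 20 mm thick (x), 24 mm wide (y), its top 160 mm above the counter, this point 135 mm. z is up, -x is the side of trigger and nozzle, towards the tee; the nozzle is at 62 mm height and ends 100 mm from the handle's axis.
- trigger_pad (a point): Outer (-x) face of the black trigger, a bar 80 x 18 x 7 mm hinged at its lower end, 60 mm up from the hinge, about 134 mm above the counter. Handle and trigger together measure about 50 mm here released, 36 mm fully squeezed: both fit between fingers from above, closing along the gun's x. Takes about 7 N.
- trigger (a joint): Angle of the trigger in rad: 0 released, 0.24 squeezed fully; a spring returns it to 0.
- blowgun: The blow gun with its fixed stand (foot 75 x 60 mm); origin on the counter under the handle, same axes as its grip point.
- station: Fixed aluminium plate, 110 x 155 x 8 mm, that carries the nest with the tee and the post. Origin on the counter under the tee's nest; the plate reaches from -50 to 60 mm along its x and from -105 to 50 mm along its y. The post is at (20, -80) mm.
- regulator: Red gas regulator, 66 mm across, 50 mm high, with two brass stubs to 56 mm from its axis; loose bystander, origin at the centre of its underside.
- valve_key: Rusty iron valve key, 160 mm long (along x) with a 84 mm cross bar, 20 mm high; loose bystander, origin under the middle of its shaft.
- cap: White plastic bleeding cap, 34 mm across, 27 mm high; loose bystander, origin at the centre of its underside.
- wrench: Steel wrench lying flat along its x on the far side of the counter; loose bystander.
- leak_bottle: Green bottle of leak-test fluid, closed, 60 mm across, 160 mm high, loose bystander on the far side; origin at the centre of its underside.
There are look-alikes about, which are no part of the job. Of the things that look like the part that bears tee_seat, the smaller one is meant. Several things look just like the part that bears loupe_lens: the one meant starts farthest from the robot's base.

How it is judged:
By the outcome, as a careful person would: the job done as asked, in the order asked, and still so for the second after the job is handed in, while the arm keeps its last pose, push and grip.
It also fails if it takes over 64 s, if anything falls off the work surface, if the arm or the gripper's body presses on something with over 40 N, if the wrist force passes 120 N, or if a joint passes its speed limit or range.

## Working session

There is one attempt and no reset: what is moved stays moved. The work goes in short steps, Python scripts to look and compute and a shell command to move; the robot and the scene stay as the last step left them, time stands still between calls to the robot, and variables do not carry over. Pictures are saved under pics/ and viewed, and the job is handed in when it is done.

```bash
mkdir -p pics; ls; python3 - <<'E'
from workcell import ctrl, vision, workorder
import cv2
print(ctrl.get_obs(), ctrl.grip_point_offset)
for n in("scene","top"):
    d=vision.get_image(n); cv2.imwrite(f"pics/{n}0.png",cv2.resize(d["img"],(768,576),interpolation=cv2.INTER_CUBIC)); print(n,d["mtx"],d["k1"],d["rvec"],d["tvec"])
E
```

```text
pics
{'t': 0.0, 'qpos': array([ 1.18901531e+00,  4.23851047e-01,  1.63069370e+00,  2.02882500e-05,
        1.08861544e+00, -1.89812575e-02]), 'qvel': array([ 5.69859239e-04,  6.36738399e-05, -1.39105265e-03, -5.98288535e-04,
       -1.51164643e-03,  1.78769702e-03]), 'joint_torque': array([-1.47120016e-03, -5.44619715e+01, -2.73673242e+01,  6.43420452e-02,
        2.27762904e-02, -9.41701978e-05]), 'ee_pos': array([221.5565557 , 583.80538032, 221.89388305]), 'orientation': array([ 0.28347055,  1.55231643, -0.28588891]), 'ft_force': array([-0.49657943, -0.42429919, -0.37121695]), 'moment': array([ 0.00300222, -0.03030664,  0.02032066]), 'width': 87.78407369734457} 18.700000000000003
scene [[411.06275336   0.         259.79481544]
 [  0.         411.06275336 197.19317739]
 [  0.           0.           1.        ]] 0.02951737990493114 [ 1.09468859  2.16628533 -1.21982352] [ 336.57493661  -90.96471362 1578.5146717 ]
top [[346.72771131   0.         261.25294134]
 [  0.         346.72771131 194.72098778]
 [  0.           0.           1.        ]] 0.0007054548875444628 [ 2.16797196 -2.16634441  0.10219294] [-58.98521008 493.17027248 954.92776848]
```

View pics/scene0.png

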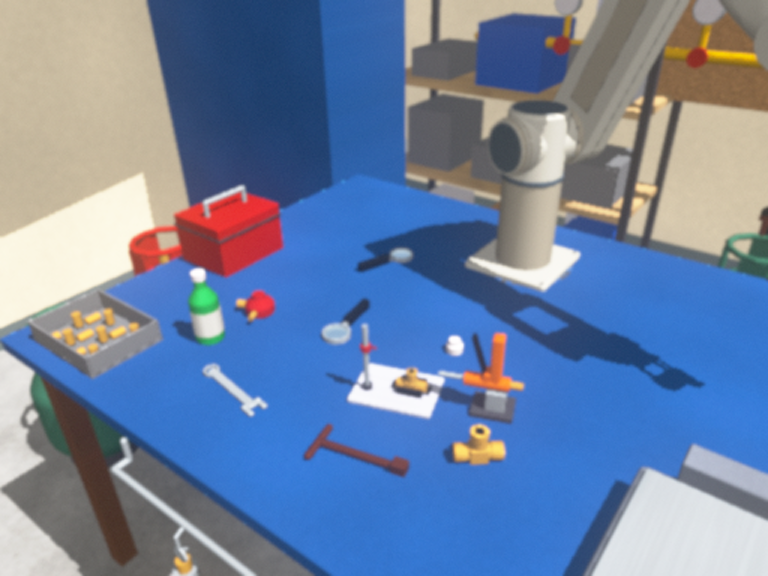

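View pics/top0.png

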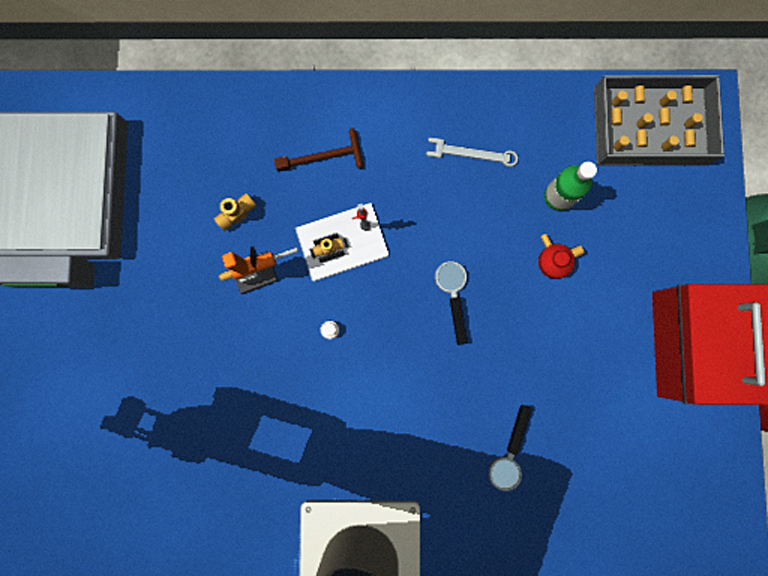

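The scene view shows the gun at about (495,370), the station at (397,388), the loupes at (345,322) and (388,260), and the larger look-alike tee at (480,447). In the top view the far loupe's lens is at (451,277) and the near one's at (505,473), so the far one is the target. Next I'll zoom in.

```bash
cat > h.py <<'E'
import numpy as np, cv2
from workcell import ctrl, vision, workorder
def undist(c,uv):
    K=c["mtx"]; uv=np.atleast_2d(np.array(uv,float))
    d=np.array([c["k1"],0,0,0,0.])
    return cv2.undistortPoints(uv[:,None],K,d)[:,0]
def ray(c,uv):
    n=undist(c,uv); R=cv2.Rodrigues(np.array(c["rvec"],float))[0]; t=np.array(c["tvec"],float).ravel()
    o=-R.T@t; D=np.c_[n,np.ones(len(n))]@R
    return o,D
def onz(c,uv,z):
    o,D=ray(c,uv); s=(z-o[2])/D[:,2]; return o+D*s[:,None]
def proj(c,P):
    return cv2.projectPoints(np.atleast_2d(np.array(P,float))[:,None],np.array(c["rvec"],float),np.array(c["tvec"],float),c["mtx"],np.array([c["k1"],0,0,0,0.]))[0][:,0]
def crop(c,x0,y0,w,h,s,name):
    cv2.imwrite(name,cv2.resize(c["img"][y0:y0+h,x0:x0+w],None,fx=s,fy=s,interpolation=cv2.INTER_CUBIC))
E
python3 - <<'E'
from h import *
import pickle
c=vision.get_image("top"); s=vision.get_image("scene"); pickle.dump((c,s),open("c0.pkl","wb"))
crop(c,140,120,125,85,6.4,"pics/t1.png")
crop(c,280,165,50,75,8,"pics/t2.png")
crop(s,210,210,140,80,5.7,"pics/s1.png")
E
```

```text
(no output)
```

View pics/t1.png

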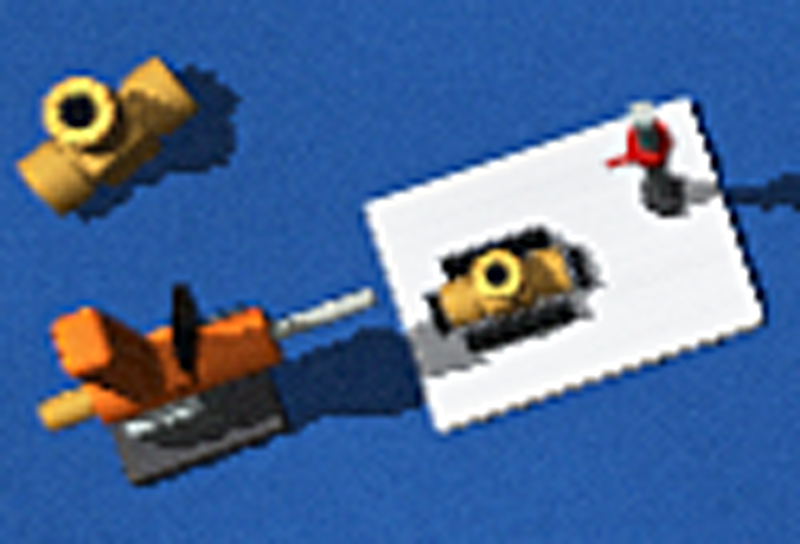

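View pics/t2.png

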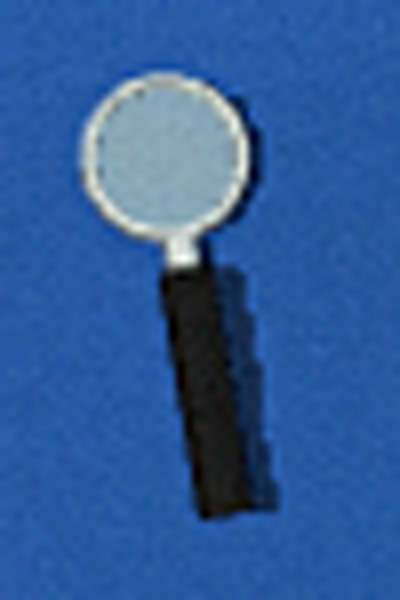

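View pics/s1.png

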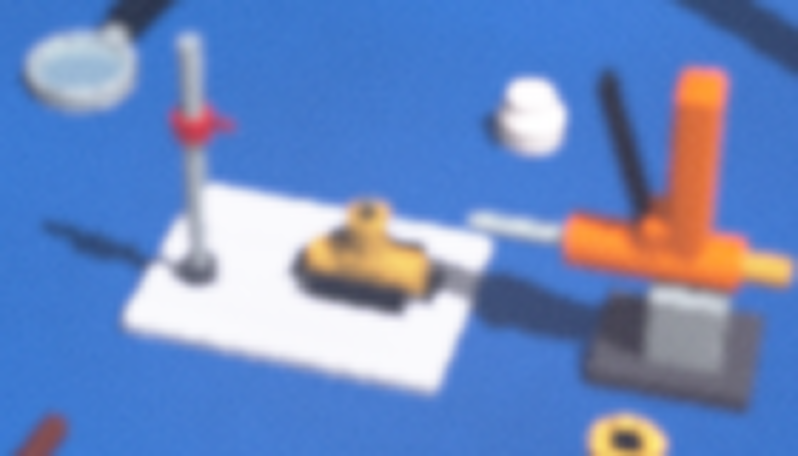

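```bash
cat > fit.py <<'E'
from h import *
import pickle
from scipy.optimize import least_squares
c,s=pickle.load(open("c0.pkl","rb"))
T1=lambda p:(np.array(p,float)+.5)/6.4-.5+[140,120]
T2=lambda p:(np.array(p,float)+.5)/8-.5+[280,165]
S1=lambda p:(np.array(p,float)+.5)/5.7-.5+[210,210]
def fit(items,x0):
    # items: cam, local pts, pix
    def f(x,full=False):
        R=np.array([[np.cos(x[2]),-np.sin(x[2])],[np.sin(x[2]),np.cos(x[2])]]); r=[]
        for cam,L,p in items:
            L=np.array(L,float); W=np.c_[L[:,:2]@R.T+x[:2],L[:,2]]
            r.append((proj(cam,W)-p).ravel())
        return np.concatenate(r)
    o=least_squares(f,x0,loss="soft_l1"); print(np.round(o.x,3),"deg",np.degrees(o.x[2]).round(2),"res px",np.round(f(o.x),1)); return o.x
C=[[60,50,8],[60,-105,8],[-50,-105,8],[-50,50,8]]
tt=T1([[367,203],[688,98],[763,320],[438,428]]); ss=S1([[437,382],[125,318],[210,185],[493,237]])
x0=[500,0,.3]
print("station top");fit([(c,C,tt)],x0);print("scene");fit([(s,C,ss)],x0);print("both");st=fit([(c,C,tt),(s,C,ss)],x0)
R=lambda a:np.array([[np.cos(a),-np.sin(a)],[np.sin(a),np.cos(a)]])
print("post",R(st[2])@[20,-80]+st[:2])
print("tee top view",onz(c,T1([495,274]),50),"scene",onz(s,S1([369,211]),50))
print("gun handle top",onz(c,T1([80,343]),160),onz(s,S1([704,86]),160))
print("nozzle",onz(c,T1([[285,328],[372,295],[50,413]]),62),onz(s,S1([[472,220],[560,235]]),62))
print("trig tip",onz(c,T1([180,290]),152),onz(s,S1([608,78]),152))
print("lens",onz(c,T2([166,157]),12),"handle ends",onz(c,T2([[187,268],[224,514]]),22))
# collar height via scene: post line at known xy
P=R(st[2])@[20,-80]+st[:2]
for z in range(90,135,5): print(z,(proj(s,[*P,z])-[210,210])*5.7, (proj(c,[*P,z])-[140,120])*6.4)
E
python3 fit.py
```

```text
station top
[5.8140e+02 6.3439e+01 3.2300e-01] deg 18.5 res px [-0.3 -0.2  0.1 -0.3  0.2  0.2 -0.   0.2]
scene
[5.8132e+02 6.7824e+01 3.2400e-01] deg 18.54 res px [ 0.1  0.3  0.2 -0.2 -1.  -0.5  0.4  0.2]
both
[5.81011e+02 6.53920e+01 3.25000e-01] deg 18.6 res px [-1.  -0.  -0.6 -0.2 -0.4  0.3 -0.7  0.4 -0.6 -0.2 -0.4 -0.5 -1.6 -0.9
 -0.3 -0.1]
post [625.48202416  -4.05097662]
tee top view [[580.90921709  64.53787618  50.        ]] scene [[580.18838276  65.75755655  50.        ]]
gun handle top [[532.58183294 208.33209375 160.        ]] [[536.97002059 213.45093306 160.        ]]
nozzle [[555.12401406 152.51994068  62.        ]
 [569.43700095 115.52586073  62.        ]
 [518.424009   252.03054629  62.        ]] [[569.76004747 117.50322509  62.        ]
 [555.15224038 156.64199937  62.        ]]
trig tip [[554.67279896 172.77835074 152.        ]] [[545.95410455 171.23452637 152.        ]]
lens [[ 524.89116977 -170.53737386   12.        ]] handle ends [[ 484.02871843 -176.47647289   22.        ]
 [ 397.5119484  -188.47805642   22.        ]]
90 [[191.29594786 136.9211725 ]] [[644.9381082  147.77282498]]
95 [[190.89969767 128.42475029]] [[644.16029182 144.78896163]]
100 [[190.50150602 119.88841379]] [[643.37404407 141.77275429]]
105 [[190.10135767 111.31186091]] [[642.57922709 138.72367415]]
110 [[189.6992372 102.6947863]] [[641.77570004 135.64118085]]
115 [[189.29512906  94.03688133]] [[640.96331892 132.5247221 ]]
120 [[188.88901748  85.33783405]] [[640.14193659 129.37373337]]
125 [[188.48088654  76.59732911]] [[639.31140259 126.18763755]]
130 [[188.07072015  67.81504775]] [[638.47156313 122.96584459]]
```

```bash
cat >> fit.py <<'E'
print("-----")
hs=cv2.cvtColor(s["img"],cv2.COLOR_BGR2HSV); m=((hs[...,0]<6)|(hs[...,0]>172))&(hs[...,1]>150)&(hs[...,2]>90)
sub=m[220:245,235:250]; ys,xs=np.nonzero(sub); print("collar scene px",xs.mean()+235,ys.mean()+220,xs.min()+235,xs.max()+235,ys.min()+220,ys.max()+220)
P=[625.5,-4.5]
for z in (95,100,105): print(z,proj(s,[*P,z]))
print("post top scene 148/156",(proj(s,[[*P,148],[*P,156],[*P,8]])-[210,210])*5.7)
print("post top top",(proj(c,[[*P,148],[*P,156],[*P,8]])-[140,120])*6.4)
sub=s["img"][205:262,225:270]; cv2.imwrite("pics/s2.png",cv2.resize(sub,None,fx=10,fy=10,interpolation=cv2.INTER_NEAREST))
# gun model overlay
def G(cam,x,y,a,pts):
    pts=np.array(pts,float); return proj(cam,np.c_[pts[:,:2]@R(a).T+[x,y],pts[:,2]])
g=(534,210.3,np.radians(109.5))
for cam,off,sc,nm in((c,(140,120),6.4,"gt"),(s,(210,210),5.7,"gs")):
    w,h=(125,85) if sc==6.4 else(140,80)
    im=cv2.resize(cam["img"][off[1]:off[1]+h,off[0]:off[0]+w],None,fx=sc,fy=sc,interpolation=cv2.INTER_CUBIC)
    def dr(pts,col,a=g,closed=True):
        p=((G(cam,*a,pts)-off+.5)*sc-.5)
        cv2.polylines(im,[np.int32(p.round())[:,None]],closed,col,1)
    dr([[10,12,160],[10,-12,160],[-10,-12,160],[-10,12,160]],(255,0,255))
    dr([[0,0,62],[-100,0,62]],(0,255,0),closed=False)
    dr([[0,0,160],[0,0,80]],(0,255,0),closed=False)
    dr([[-40,-9,134],[-40,9,134]],(255,255,0),closed=False)
    S=(581,65.2,np.radians(18.6))
    dr([[11*np.cos(t),11*np.sin(t),50] for t in np.linspace(0,6.28,20)],(0,0,255),S)
    dr(C,(0,0,255),S)
    cv2.imwrite(f"pics/{nm}.png",im)
E
python3 fit.py | sed -n '/-----/,$p'
```

```text
-----
collar scene px 244.3 232.1 242 246 231 233
95 [[243.35732304 232.47582339]]
100 [[243.28716262 230.97839066]]
105 [[243.21665744 229.47390451]]
post top scene 148/156 [[185.79536014  35.54625737]
 [185.11984362  21.16125569]
 [196.79584648 270.49120373]]
post top top [[636.51355001 111.01689678]
 [635.10365516 105.56729375]
 [657.58735778 192.47272271]]
```

```bash
python3 - <<'E'
from h import *
from scipy.spatial.transform import Rotation as Ro
o=ctrl.get_obs(); M=Ro.from_rotvec(o["orientation"]).as_matrix(); print(M.round(3))
print("tool y yaw",np.degrees(np.arctan2(M[1,1],M[0,1])))
E
```

```text
[[-0.     0.355  0.935]
 [-0.001  0.935 -0.355]
 [-1.    -0.001  0.   ]]
tool y yaw 69.21416068754712
```

View pics/gt.png

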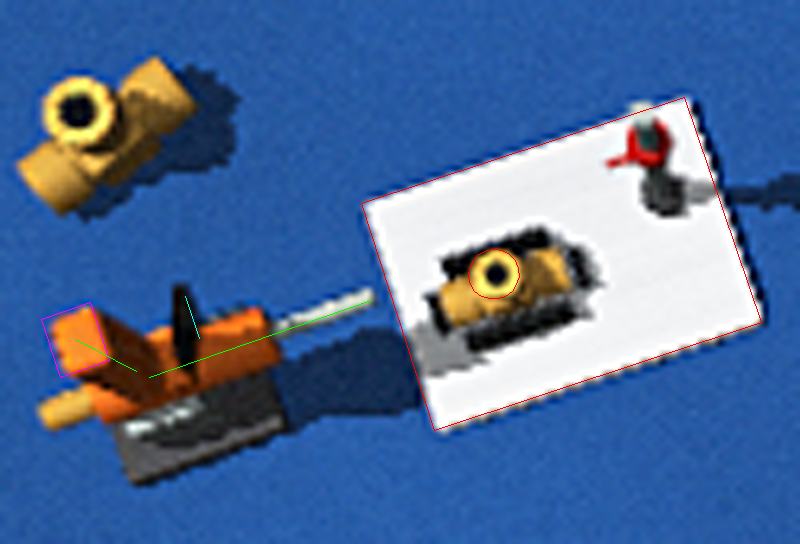

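View pics/gs.png

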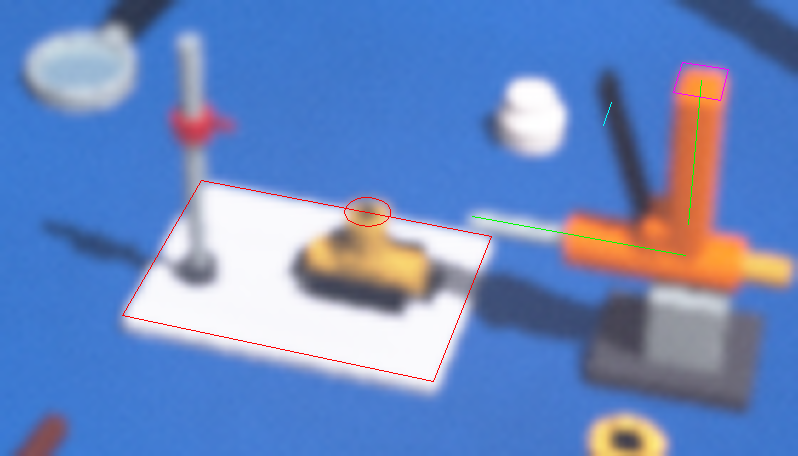

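View pics/s2.png

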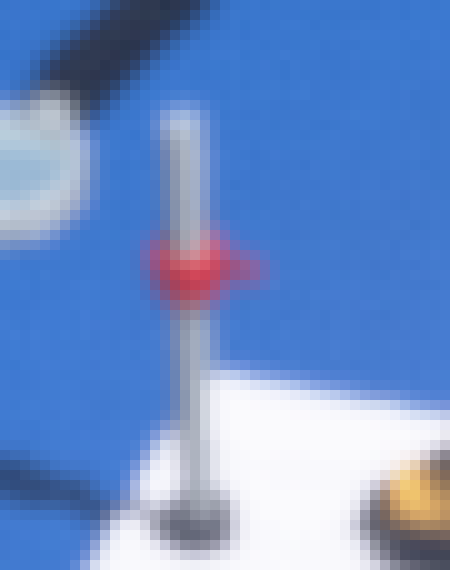

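```bash
cat > collar.py <<'E'
from h import *
import pickle
from scipy.optimize import least_squares
c,s=pickle.load(open("c0.pkl","rb"))
im=s["img"].astype(float); red=(im[...,2]-np.maximum(im[...,1],im[...,0])); red=np.clip(red,0,None)
x0,x1,y0,y1=238,251,224,241
patch=red[y0:y1,x0:x1]; print(patch.astype(int))
SS=8
def render(px,py,z):
    t=np.linspace(0,2*np.pi,40)
    pts=np.array([[px+10*np.cos(a),py+10*np.sin(a),z+h] for h in(-6,6) for a in t])
    m=np.zeros(((y1-y0)*SS,(x1-x0)*SS),np.uint8)
    q=lambda P:np.int32(np.round(((proj(s,P)-[x0,y0]+.5)*SS-.5)*16))
    cv2.fillConvexPoly(m,cv2.convexHull(q(pts)),255,shift=4)
    # pointer excluded; post above collar occludes
    a=np.array([[px+5*np.cos(a),py+5*np.sin(a),z+h] for h in(6,40) for a in t])
    cv2.fillConvexPoly(m,cv2.convexHull(q(a)),0,shift=4)
    g=cv2.GaussianBlur(m.astype(float)/255,(0,0),SS*sig)
    return cv2.resize(g,(x1-x0,y1-y0),interpolation=cv2.INTER_AREA)
w=np.ones(patch.shape); 
for sig in(.4,.7,1.0):
    best=None
    for z in np.arange(90,112,.5):
        for dy in np.arange(-4,4.1,1):
            r=render(625.5,-4.5+dy,z)[:,:9]; p=patch[:,:9]
            k=(r*p).sum()/(r*r).sum(); e=((p-k*r)**2).sum()
            if best is None or e<best[0]: best=(e,z,dy,k)
    print(sig,best)
E
python3 collar.py
```

```text
[[  0   0   0   0   0   0   0   0   0   0   0   0   0]
 [  0   0   0   0   0   0   0   0   0   0   0   0   0]
 [  0   0   0   0   0   0   0   0   0   0   0   0   0]
 [  0   0   0   0   0   0   0   0   0   0   0   0   0]
 [  0   0   0   0   0   0   0   3   0   0   0   0   0]
 [  0   0   0   8   9   1  16  45  40   0   0   0   0]
 [  0   0  13  58  51  45  55  83  83  28   0   0   0]
 [  0   0  13  73  89  94 102 113 101  57  19   0   0]
 [  0   0   0  54  93 111 120 117  88  35   0   0   0]
 [  0   0   0  21  71  98 107  96  50   0   0   0   0]
 [  0   0   0   0  38  69  74  50   0   0   0   0   0]
 [  0   0   0   0   0  26  23   0   0   0   0   0   0]
 [  0   0   0   0   0   0   0   0   0   0   0   0   0]
 [  0   0   0   0   0   0   0   0   0   0   0   0   0]
 [  0   0   0   0   0   0   0   0   0   0   0   0   0]
 [  0   0   0   0   0   0   0   0   0   0   0   0   0]
 [  0   0   0   0   0   0   0   0   0   0   0   0   0]]
0.4 (np.float64(32092.109557033153), np.float64(103.5), np.float64(4.0), np.float64(79.36000368937188))
0.7 (np.float64(28393.89817456418), np.float64(103.5), np.float64(4.0), np.float64(84.48834174374656))
1.0 (np.float64(28404.16449513514), np.float64(103.0), np.float64(4.0), np.float64(89.68467979131346))
```

```bash
cat >> collar.py <<'E'
print("----")
d=np.array([581-625.5,65+4.5]); d/=np.linalg.norm(d); n=np.array([-d[1],d[0]])
def render2(px,py,z,L,sig,pw=2.,ph=2.):
    t=np.linspace(0,2*np.pi,40)
    q=lambda P:np.int32(np.round(((proj(s,P)-[x0,y0]+.5)*SS-.5)*16))
    m=np.zeros(((y1-y0)*SS,(x1-x0)*SS),np.uint8); b=np.array([px,py])
    cv2.fillConvexPoly(m,cv2.convexHull(q(np.array([[px+10*np.cos(a),py+10*np.sin(a),z+h] for h in(-6,6) for a in t]))),255,shift=4)
    cv2.fillConvexPoly(m,cv2.convexHull(q(np.array([[*(b+d*r+n*w),z+h] for r in(5,L) for w in(-pw,pw) for h in(-ph,ph)]))),255,shift=4)
    cv2.fillConvexPoly(m,cv2.convexHull(q(np.array([[px+5*np.cos(a),py+5*np.sin(a),z+h] for h in(6,40) for a in t]))),0,shift=4)
    g=cv2.GaussianBlur(m.astype(float)/255,(0,0),SS*sig)
    return cv2.resize(g,(x1-x0,y1-y0),interpolation=cv2.INTER_AREA)
res=[]
for sig in(.6,.9):
  for L in(16,20,24):
   for z in np.arange(92,108,1.):
    for dy in np.arange(-3,5.1,1):
        r=render2(625.5,-4.5+dy,z,L,sig); k=(r*patch).sum()/(r*r).sum(); res.append((((patch-k*r)**2).sum(),sig,L,z,dy,k))
res.sort()
for r in res[:12]: print(np.round(r,1))
b=res[0]; print((b[5]*render2(625.5,-4.5+b[4],b[3],b[2],b[1])).astype(int))
E
python3 collar.py | sed -n '/----/,$p'
```

```text
----
[5.4831e+04 9.0000e-01 1.6000e+01 1.0100e+02 0.0000e+00 6.9100e+01]
[5.57344e+04 9.00000e-01 1.60000e+01 1.02000e+02 1.00000e+00 6.87000e+01]
[5.62723e+04 9.00000e-01 1.60000e+01 1.01000e+02 1.00000e+00 6.88000e+01]
[ 5.65529e+04  9.00000e-01  1.60000e+01  1.01000e+02 -1.00000e+00
  6.86000e+01]
[5.65637e+04 9.00000e-01 1.60000e+01 1.02000e+02 0.00000e+00 6.85000e+01]
[5.68403e+04 6.00000e-01 1.60000e+01 1.01000e+02 0.00000e+00 6.46000e+01]
[ 5.71705e+04  9.00000e-01  1.60000e+01  1.00000e+02 -1.00000e+00
  6.85000e+01]
[5.75825e+04 6.00000e-01 1.60000e+01 1.02000e+02 1.00000e+00 6.43000e+01]
[5.81508e+04 9.00000e-01 1.60000e+01 1.00000e+02 0.00000e+00 6.83000e+01]
[5.82977e+04 6.00000e-01 1.60000e+01 1.02000e+02 0.00000e+00 6.40000e+01]
[ 5.83073e+04  6.00000e-01  1.60000e+01  1.01000e+02 -1.00000e+00
  6.42000e+01]
[5.83955e+04 9.00000e-01 1.60000e+01 1.02000e+02 2.00000e+00 6.78000e+01]
[[ 0  0  0  0  0  0  0  0  0  0  0  0  0]
 [ 0  0  0  0  0  0  0  0  0  0  0  0  0]
 [ 0  0  2  2  1  0  1  3  4  1  0  0  0]
 [ 0  4 11 12  5  1  4 13 17  9  2  0  0]
 [ 2 12 27 27 12  4  9 26 35 22  7  1  0]
 [ 4 19 41 42 24 14 20 38 50 37 20 10  4]
 [ 4 21 46 55 45 38 43 54 60 53 41 26 11]
 [ 4 20 47 62 62 60 62 65 65 59 50 33 15]
 [ 3 18 45 63 67 68 68 67 62 49 34 21  9]
 [ 2 13 37 57 64 66 65 62 51 31 14  6  2]
 [ 1  6 22 39 49 52 51 44 31 14  4  1  0]
 [ 0  1  7 15 22 25 24 18 10  3  0  0  0]
 [ 0  0  1  2  4  5  5  3  1  0  0  0  0]
 [ 0  0  0  0  0  0  0  0  0  0  0  0  0]
 [ 0  0  0  0  0  0  0  0  0  0  0  0  0]
 [ 0  0  0  0  0  0  0  0  0  0  0  0  0]
 [ 0  0  0  0  0  0  0  0  0  0  0  0  0]]
```

```bash
cat > collar2.py <<'E'
from h import *
import pickle,sys
c,s=pickle.load(open("c0.pkl","rb"))
x0,x1,y0,y1=238,252,220,240
I=s["img"][y0:y1,x0:x1].astype(float); A=I.reshape(-1,3)
SS=8; t=np.linspace(0,2*np.pi,40)
d=np.array([581-625.5,65+4.5]); d/=np.linalg.norm(d); n=np.array([-d[1],d[0]])
def layers(px,py,z,L,sig,pw=1.5,ph=2.):
    q=lambda P:np.int32(np.round(((proj(s,P)-[x0,y0]+.5)*SS-.5)*16))
    b=np.array([px,py]); cyl=lambda r,z0,z1:cv2.convexHull(q(np.array([[px+r*np.cos(a),py+r*np.sin(a),h] for h in(z0,z1) for a in t])))
    m=np.zeros(((y1-y0)*SS,(x1-x0)*SS),np.uint8)
    cv2.fillConvexPoly(m,cyl(5,8,z),1,shift=4)
    cv2.fillConvexPoly(m,cyl(10,z-6,z+6),2,shift=4)
    top=cv2.convexHull(q(np.array([[px+10*np.cos(a),py+10*np.sin(a),z+6] for a in t]))); cv2.fillConvexPoly(m,top,3,shift=4)
    if L>10: cv2.fillConvexPoly(m,cv2.convexHull(q(np.array([[*(b+d*r+n*w),z+h] for r in(9,L) for w in(-pw,pw) for h in(-ph,ph)]))),2,shift=4)
    cv2.fillConvexPoly(m,cyl(5,z+6,148),1,shift=4)
    out=[]
    for k in range(4):
        g=cv2.GaussianBlur((m==k).astype(float),(0,0),SS*sig,borderType=cv2.BORDER_REPLICATE)
        out.append(cv2.resize(g,(x1-x0,y1-y0),interpolation=cv2.INTER_AREA).ravel())
    return np.stack(out,1)
res=[]
for sig in(.5,.8,1.1):
  for L in(16,19,22,25):
   for z in np.arange(92,108,.5):
    for dy in np.arange(-2,5.1,.5):
        B=layers(625.5,-4.5+dy,z,L,sig); X,*_=np.linalg.lstsq(B,A,rcond=None); res.append((((A-B@X)**2).sum(),sig,L,z,dy))
res.sort()
for r in res[:6]: print(np.round(r,1))
b=res[0]
for z in np.arange(b[3]-3,b[3]+3.1,1): print(z,min(r[0] for r in res if r[3]==z).round())
E
python3 collar2.py
```

```text
[4.26435e+04 1.10000e+00 1.90000e+01 9.95000e+01 1.00000e+00]
[4.27559e+04 1.10000e+00 1.90000e+01 9.95000e+01 1.50000e+00]
[4.31098e+04 1.10000e+00 1.90000e+01 9.90000e+01 1.50000e+00]
[4.3252e+04 1.1000e+00 1.9000e+01 1.0000e+02 1.5000e+00]
[4.34461e+04 1.10000e+00 1.90000e+01 9.90000e+01 1.00000e+00]
[4.35529e+04 1.10000e+00 1.90000e+01 1.00000e+02 1.00000e+00]
96.5 58705.0
97.5 50394.0
98.5 44364.0
99.5 42643.0
100.5 45030.0
101.5 53922.0
102.5 66007.0
```

```bash
cat >> h.py <<'E'
from scipy.spatial.transform import Rotation as Ro
def go(x,y,z,yaw=None):
    o=ctrl.get_obs(); r=Ro.from_rotvec(o["orientation"]); M=r.as_matrix(); p=np.array(o["ee_pos"])
    print("t",o["t"].__round__(2),"pos",p.round(1),"F",np.array(o["ft_force"]).round(1),"w",round(o["width"],1),"j6",o["qpos"][5].round(2))
    print("shift tool m",(M.T@(np.array([x,y,z])-p)/1000).round(4))
    if yaw is not None:
        a=np.radians(yaw); Y=np.array([np.cos(a),np.sin(a),0]); X=np.array([0,0,-1.]); T=np.stack([X,Y,np.cross(X,Y)],1)
        print("turn tool",Ro.from_matrix(M.T@T).as_rotvec().round(4))
E
python3 -m crank '[[[0,0,0],[-0.089,0,0],0.0878],[[0,0,0],[-0.089,0,0],0.0878],[[0,0,0],[-0.089,0,0],0.0878],[[0,0,0],[-0.089,0,0],0.0878],[[0,0,0],[-0.089,0,0],0.0878],[[0,0,0],[-0.089,0,0],0.0878],[[0,0,0],[-0.089,0,0],0.0878],[[0,0,0],[-0.089,0,0],0.0878]]'
python3 -c "
from h import *
go(536.3,202,222,110)"
```

```text
t: 0.87
ee_pos: [221.7, 584.2, 222.4]
orientation: [-0.278, 1.553, 0.277]
ft_force: [-0.2, -0.1, -0.3]
width: 87.8
t 0.87 pos [221.7 584.2 222.4] F [-0.2 -0.1 -0.3] w 87.8 j6 -0.74
shift tool m [ 0.0006 -0.4674  0.1628]
turn tool [ 0.0045 -0.0003  0.0004]
```

```bash
for i in 1; do python3 -m crank '[[[0,-0.029,0.0101],[0,0,0],0.0878],[[0,-0.029,0.0101],[0,0,0],0.0878],[[0,-0.029,0.0101],[0,0,0],0.0878],[[0,-0.029,0.0101],[0,0,0],0.0878],[[0,-0.029,0.0101],[0,0,0],0.0878],[[0,-0.029,0.0101],[0,0,0],0.0878],[[0,-0.029,0.0101],[0,0,0],0.0878],[[0,-0.029,0.0101],[0,0,0],0.0878]]'; python3 -m crank '[[[0,-0.029,0.0101],[0,0,0],0.0878],[[0,-0.029,0.0101],[0,0,0],0.0878],[[0,-0.029,0.0101],[0,0,0],0.0878],[[0,-0.029,0.0101],[0,0,0],0.0878],[[0,-0.029,0.0101],[0,0,0],0.0878],[[0,-0.02,0.0101],[0,0,0],0.0878],[[0,-0.015,0.0101],[0,0,0],0.0878],[[0,0,0],[0,0,0],0.0878]]'; done
python3 -c "
from h import *
go(536.3,202,115.5,110)
c=vision.get_image('top');s=vision.get_image('scene')
crop(c,110,100,160,110,5,'pics/t3.png');crop(s,220,160,150,112,5,'pics/s3.png')"
```

```text
t: 1.53
ee_pos: [377.7, 392.7, 222.6]
orientation: [-0.274, 1.553, 0.274]
ft_force: [-0.1, 0.7, 1.3]
width: 87.9
t: 2.2
ee_pos: [507.4, 247.1, 222.7]
orientation: [-0.272, 1.553, 0.271]
ft_force: [0.1, 0.4, 1.0]
width: 87.9
t 2.2 pos [507.4 247.1 222.7] F [0.1 0.4 1. ] w 87.9 j6 -1.48
shift tool m [ 0.1073 -0.0522  0.0118]
turn tool [-0.0027  0.0011  0.0006]
```

View pics/t3.png

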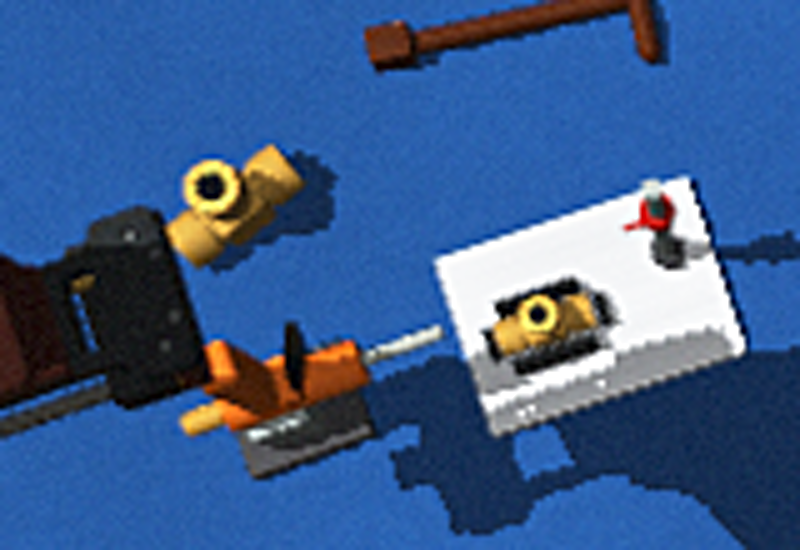

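View pics/s3.png

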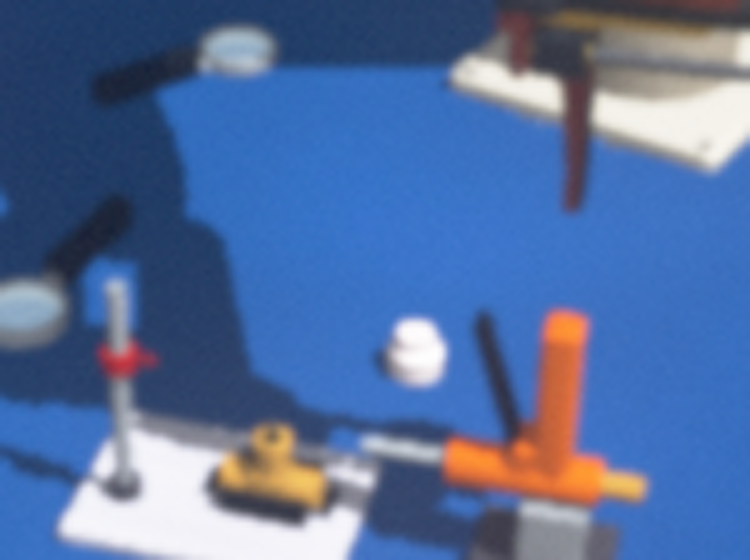

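Both pictures show the gripper's reddish fingers still short of the gun (finger tip at about (572,205) in the scene crop). The gun top is at (568,330) in the scene crop and the trigger tip at (485,315). I'll finish the approach, then descend.

```bash
python3 -m crank '[[[0,-0.015,0.003],[0,0,0],0.0878],[[0,-0.015,0.003],[0,0,0],0.0878],[[0,-0.012,0.003],[0,0,0],0.0878],[[0,-0.0100,0.0028],[0,0,0],0.0878],[[0,0,0],[0,0,0],0.0878],[[0,0,0],[0,0,0],0.0878],[[0,0,0],[0,0,0],0.0878],[[0,0,0],[0,0,0],0.0878]]'
python3 -c "
from h import *
go(536.3,202,115.5,110)
c=vision.get_image('top');s=vision.get_image('scene')
crop(c,110,100,160,110,5,'pics/t4.png');crop(s,280,160,112,112,5,'pics/s4.png')"
```

```text
t: 2.97
ee_pos: [533.6, 204.7, 222.6]
orientation: [-0.274, 1.554, 0.274]
ft_force: [0.4, 0.2, 0.4]
width: 87.8
t 2.97 pos [533.6 204.7 222.6] F [0.4 0.2 0.4] w 87.8 j6 -1.58
shift tool m [ 0.1071 -0.0035  0.0017]
turn tool [ 0.0006 -0.0002 -0.0002]
```

View pics/s4.png

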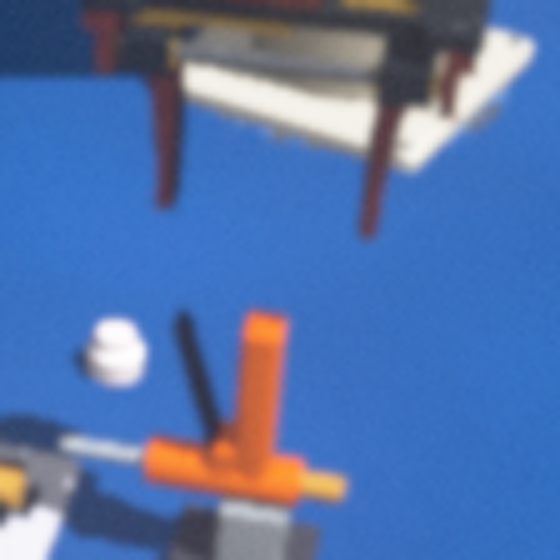

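View pics/t4.png

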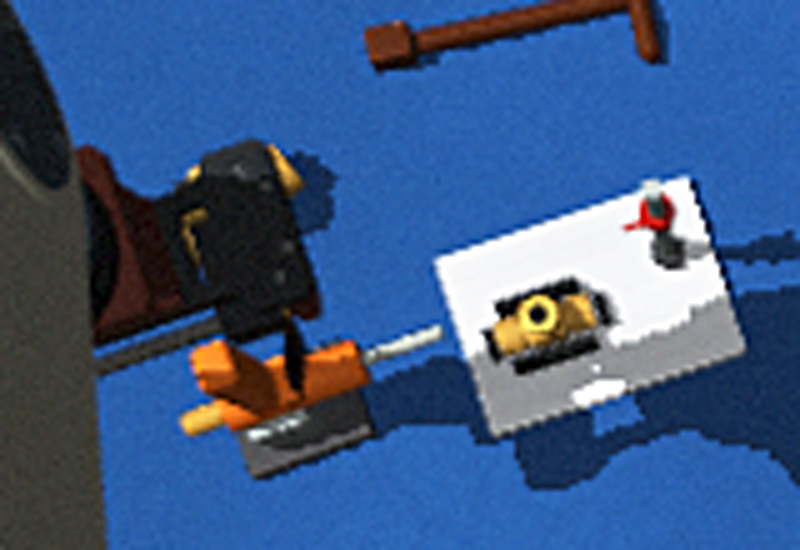

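The fingertips are at (165,205) and (370,235) in the scene crop, straddling the handle (263,320) and trigger (185,315). Descending.

```bash
python3 -m crank '[[[0.01,-0.0035,0.0017],[0,0,0],0.0878],[[0.016,0,0],[0,0,0],0.0878],[[0.016,0,0],[0,0,0],0.0878],[[0.016,0,0],[0,0,0],0.0878],[[0.016,0,0],[0,0,0],0.0878],[[0.016,0,0],[0,0,0],0.0878],[[0.010,0,0],[0,0,0],0.0878],[[0.007,0,0],[0,0,0],0.0878]]'
python3 -m crank '[[[0,0,0],[0,0,0],0.0878],[[0,0,0],[0,0,0],0.0878],[[0,0,0],[0,0,0],0.0878],[[0,0,0],[0,0,0],0.0878],[[0,0,0],[0,0,0],0.0878],[[0,0,0],[0,0,0],0.0878],[[0,0,0],[0,0,0],0.0878],[[0,0,0],[0,0,0],0.0878]]'
python3 -c "
from h import *
go(536.3,202,115.5,110)
c=vision.get_image('top');s=vision.get_image('scene')
crop(s,280,160,112,112,5,'pics/s5.png')"
```

```text
t: 3.73
ee_pos: [536.0, 201.2, 113.9]
orientation: [-0.274, 1.555, 0.274]
ft_force: [0.5, -0.2, -0.6]
width: 87.9
t: 4.4
ee_pos: [536.9, 201.5, 115.9]
orientation: [-0.274, 1.553, 0.274]
ft_force: [-0.6, -0.7, -0.2]
width: 87.7
t 4.4 pos [536.9 201.5 115.9] F [-0.6 -0.7 -0.2] w 87.7 j6 -1.58
shift tool m [ 0.0004  0.0007 -0.0004]
turn tool [0.0001 0.0004 0.    ]
```

View pics/s5.png

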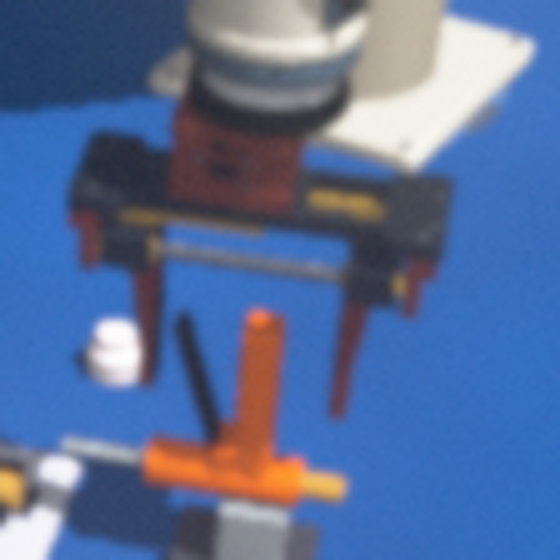

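Fingers straddle the gun cleanly: left tip at (150,380), trigger at (190,330), handle at (262,350), right tip at (338,412). Now the squeeze.

```bash
python3 -m crank '[[[0,0,0],[0,0,0],0.07],[[0,0,0],[0,0,0],0.06],[[0,0,0],[0,0,0],0.053],[[0,0,0],[0,0,0],0.050],[[0,0,0],[0,0,0],0.047],[[0,0,0],[0,0,0],0.045],[[0,0,0],[0,0,0],0.043],[[0,0,0],[0,0,0],0.043]]'
python3 -m crank '[[[0,0,0],[0,0,0],0.042],[[0,0,0],[0,0,0],0.041],[[0,0,0],[0,0,0],0.04],[[0,0,0],[0,0,0],0.039],[[0,0,0],[0,0,0],0.038],[[0,0,0],[0,0,0],0.037],[[0,0,0],[0,0,0],0.036],[[0,0,0],[0,0,0],0.036]]'
python3 -c "
from h import *
go(536.3,202,115.5,110)
s=vision.get_image('scene')
crop(s,280,160,112,112,5,'pics/s6.png')"
```

```text
t: 5.17
ee_pos: [537.2, 201.2, 115.9]
orientation: [-0.274, 1.553, 0.274]
ft_force: [0.7, -4.9, 3.0]
width: 43.2
t: 5.83
ee_pos: [536.8, 201.7, 115.8]
orientation: [-0.274, 1.553, 0.274]
ft_force: [1.7, -3.2, 3.6]
width: 36.4
t 5.83 pos [536.8 201.7 115.8] F [ 1.7 -3.2  3.6] w 36.4 j6 -1.58
shift tool m [ 0.0003  0.0005 -0.0004]
turn tool [ 0.0002  0.0003 -0.0002]
```

View pics/s6.png

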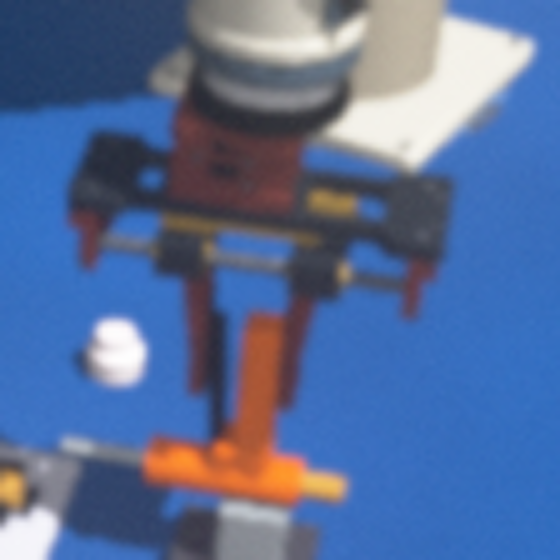

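The trigger (215,330) is pushed in by the left finger. Squeezing on to the end stop and holding.

```bash
python3 -m crank '[[[0,0,0],[0,0,0],0.035],[[0,0,0],[0,0,0],0.034],[[0,0,0],[0,0,0],0.033],[[0,0,0],[0,0,0],0.032],[[0,0,0],[0,0,0],0.031],[[0,0,0],[0,0,0],0.03],[[0,0,0],[0,0,0],0.028],[[0,0,0],[0,0,0],0.028]]'
python3 -m crank '[[[0,0,0],[0,0,0],0.025],[[0,0,0],[0,0,0],0.02],[[0,0,0],[0,0,0],0.02],[[0,0,0],[0,0,0],0.02],[[0,0,0],[0,0,0],0.02],[[0,0,0],[0,0,0],0.02],[[0,0,0],[0,0,0],0.02],[[0,0,0],[0,0,0],0.02]]'
python3 -c "
from h import *
go(536.3,202,115.5,110)
s=vision.get_image('scene')
crop(s,280,160,112,112,5,'pics/s7.png')"
```

```text
t: 6.55
ee_pos: [536.7, 202.2, 115.8]
orientation: [-0.273, 1.553, 0.275]
ft_force: [-1.5, 5.9, 4.7]
width: 34.9
t: 7.22
ee_pos: [536.7, 202.2, 115.8]
orientation: [-0.273, 1.553, 0.275]
ft_force: [-1.3, 5.8, 4.7]
width: 34.8
t 7.22 pos [536.7 202.2 115.8] F [-1.3  5.8  4.7] w 34.8 j6 -1.58
shift tool m [ 0.0003 -0.     -0.0004]
turn tool [ 0.0002  0.0003 -0.0009]
```

View pics/s7.png

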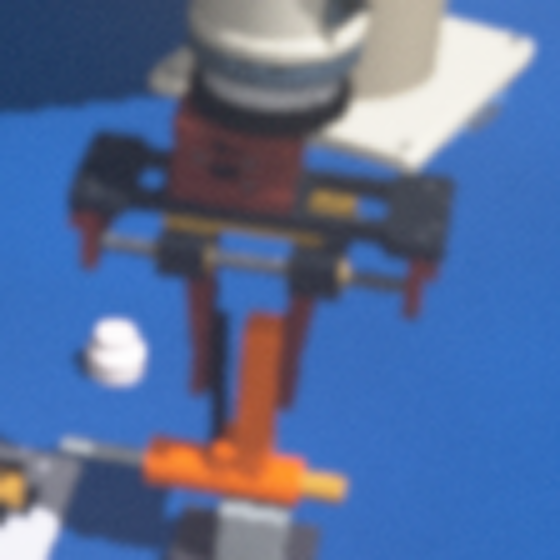

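The fingers stalled at 34.8 mm with a 30 N grip, so the trigger is on its stop. I'll hold a little more, then open.

```bash
python3 -m crank '[[[0,0,0],[0,0,0],0.02],[[0,0,0],[0,0,0],0.02],[[0,0,0],[0,0,0],0.02],[[0,0,0],[0,0,0],0.02],[[0,0,0],[0,0,0],0.02],[[0,0,0],[0,0,0],0.02],[[0,0,0],[0,0,0],0.02],[[0,0,0],[0,0,0],0.02]]'
python3 -m crank '[[[0,0,0],[0,0,0],0.036],[[0,0,0],[0,0,0],0.042],[[0,0,0],[0,0,0],0.048],[[0,0,0],[0,0,0],0.055],[[0,0,0],[0,0,0],0.065],[[0,0,0],[0,0,0],0.075],[[0,0,0],[0,0,0],0.0878],[[0,0,0],[0,0,0],0.0878]]'
python3 -m crank '[[[0,0,0],[0,0,0],0.0878],[[0,0,0],[0,0,0],0.0878],[[0,0,0],[0,0,0],0.0878],[[0,0,0],[0,0,0],0.0878],[[-0.01,0,0],[0,0,0],0.0878],[[-0.016,0,0],[0,0,0],0.0878],[[-0.016,0,0],[0,0,0],0.0878],[[-0.016,0,0],[0,0,0],0.0878]]'
python3 -m crank '[[[-0.016,0,0],[0,0,0],0.0878],[[-0.016,0,0],[0,0,0],0.0878],[[-0.016,0,0],[0,0,0],0.0878],[[-0.01,0,0],[0,0,0],0.0878],[[0,0,0],[0,0,0],0.0878],[[0,0,0],[0,0,0],0.0878],[[0,0,0],[0,0,0],0.0878],[[0,0,0],[0,0,0],0.0878]]'
python3 -c "
from h import *
go(440.8,-182.5,222,98.04)
c=vision.get_image('top');s=vision.get_image('scene')
crop(s,210,160,150,112,5,'pics/s8.png')"
```

```text
t: 7.93
ee_pos: [536.7, 202.2, 115.8]
orientation: [-0.273, 1.553, 0.275]
ft_force: [-0.9, 5.8, 4.5]
width: 34.5
t: 8.6
ee_pos: [536.4, 201.6, 115.5]
orientation: [-0.274, 1.554, 0.274]
ft_force: [-0.3, -0.5, 0.6]
width: 78.5
t: 9.27
ee_pos: [536.8, 201.5, 175.0]
orientation: [-0.274, 1.553, 0.274]
ft_force: [0.7, 0.6, 0.3]
width: 87.7
t: 9.93
ee_pos: [536.1, 201.2, 230.6]
orientation: [-0.274, 1.555, 0.274]
ft_force: [-0.4, -0.6, 0.3]
width: 88.0
t 9.93 pos [536.1 201.2 230.6] F [-0.4 -0.6  0.3] w 88.0 j6 -1.58
shift tool m [ 0.009  -0.328  -0.2208]
turn tool [ 2.089e-01 -1.900e-03  2.000e-04]
```

View pics/s8.png

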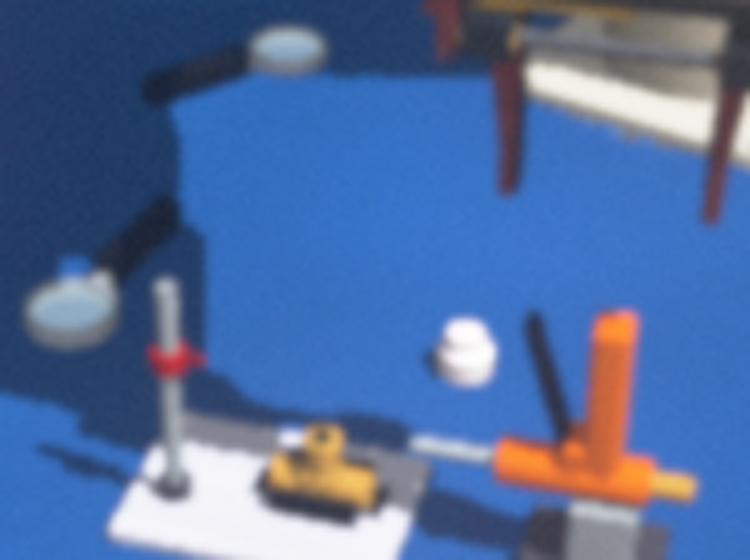

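The trigger sprang back to its original lean (tip at (533,318)), and the tee and collar are unmoved. Now on to the loupe.

```bash
python3 -m crank '[[[0,0,0],[0.07,0,0],0.0878],[[0,0,0],[0.07,0,0],0.0878],[[0,0,0],[0.069,0,0],0.0878],[[0,-0.015,-0.006],[0,0,0],0.0878],[[0,-0.025,-0.01],[0,0,0],0.0878],[[0,-0.025,-0.01],[0,0,0],0.0878],[[0,-0.025,-0.01],[0,0,0],0.0878],[[0,-0.025,-0.01],[0,0,0],0.0878]]'
python3 -m crank '[[[0,-0.025,-0.01],[0,0,0],0.0878],[[0,-0.025,-0.01],[0,0,0],0.0878],[[0,-0.025,-0.01],[0,0,0],0.0878],[[0,-0.025,-0.01],[0,0,0],0.0878],[[0,-0.025,-0.01],[0,0,0],0.0878],[[0,-0.025,-0.01],[0,0,0],0.0878],[[0,-0.025,-0.01],[0,0,0],0.0878],[[0,-0.025,-0.01],[0,0,0],0.0878]]'
python3 -c "
from h import *
go(440.8,-182.5,120,98.04)"
```

```text
t: 10.7
ee_pos: [506.2, 79.5, 231.2]
orientation: [-0.112, 1.569, 0.112]
ft_force: [-0.3, 0.4, -0.3]
width: 87.7
t: 11.37
ee_pos: [454.6, -129.6, 231.3]
orientation: [-0.111, 1.569, 0.112]
ft_force: [0.1, 0.0, 0.5]
width: 87.8
t 11.37 pos [ 454.6 -129.6  231.3] F [0.1 0.  0.5] w 87.8 j6 -2.02
shift tool m [ 0.1114 -0.0504 -0.0211]
turn tool [ 0.0016 -0.0008 -0.0002]
```

```bash
python3 -m crank '[[[0,-0.018,-0.008],[0,0,0],0.0878],[[0,-0.015,-0.006],[0,0,0],0.0878],[[0.01,-0.008,-0.004],[0,0,0],0.0878],[[0.015,0,0],[0,0,0],0.0878],[[0.02,0,0],[0,0,0],0.0878],[[0.02,0,0],[0,0,0],0.0878],[[0.015,0,0],[0,0,0],0.0878],[[0.01,0,0],[0,0,0],0.0878]]'
python3 -c "
from h import *
c=vision.get_image('top');s=vision.get_image('scene')
go(440.8,-182.5,40,98.04)
crop(c,250,140,120,110,5,'pics/t9.png');crop(s,180,130,120,112,5,'pics/s9.png')"
```

```text
t: 12.03
ee_pos: [442.3, -170.6, 139.3]
orientation: [-0.11, 1.571, 0.112]
ft_force: [-0.3, -0.3, -0.8]
width: 88.1
t 12.13 pos [ 442.3 -170.5  139.7] F [ 0.7  0.2 -0. ] w 87.7 j6 -2.1
shift tool m [ 0.0997 -0.0119 -0.0028]
turn tool [ 0.0007 -0.0036 -0.0021]
```

View pics/t9.png

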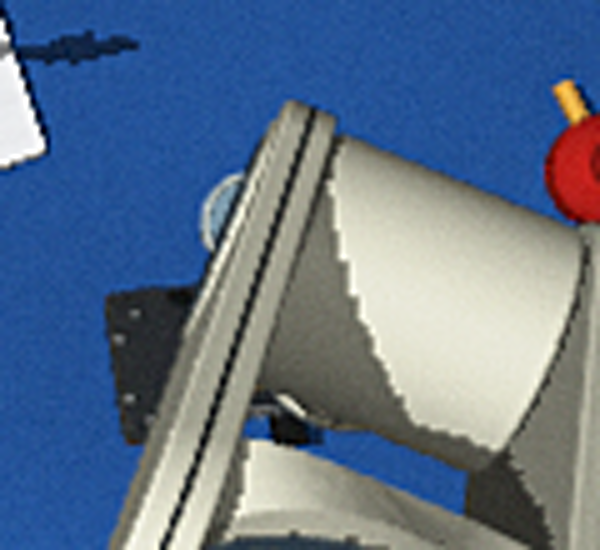

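View pics/s9.png

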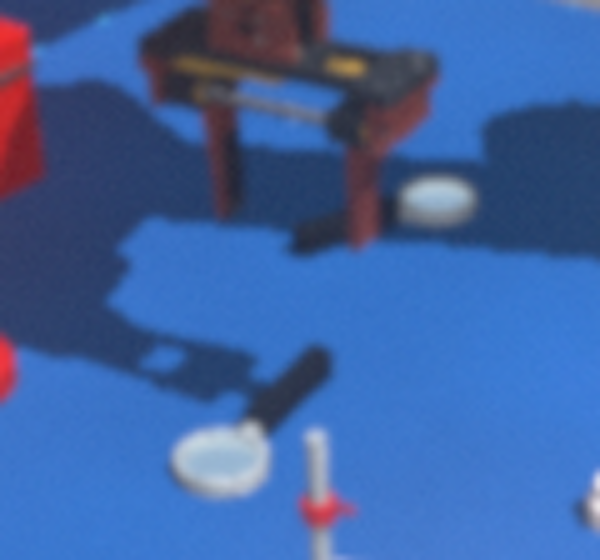

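```bash
python3 - <<'E'
from h import *
import pickle
c,s=pickle.load(open("c0.pkl","rb"))
f=lambda p:(np.array(p,float)+.5)/5-.5+[180,130]
print(onz(s,f([221,461]),6),onz(s,f([[262,415],[318,357]]),11))
L=np.array([524.9,-170.5]);a=np.radians(8.04);u=np.array([np.cos(a),np.sin(a)])
print(proj(s,[[*L,6],[*(L-40*u),11],[*(L-130*u),11]])*5-np.array([180,130])*5+2)
print(proj(c,[[*L,6],[*(L-40*u),22],[*(L-130*u),22]])*8-np.array([280,165])*8+3.5)
E
```

```text
[[ 526.18031644 -168.77032084    6.        ]] [[ 476.38287963 -176.42997516   11.        ]
 [ 399.82329616 -191.2025829    11.        ]]
[[220.2787895  459.14587869]
 [253.53398487 421.39369208]
 [324.22712948 355.81725167]]
[[164.12999101 159.14274667]
 [185.87958123 264.43688267]
 [224.63079499 517.82817024]]
```

```bash
python3 -m crank '[[[0.01,-0.007,-0.0015],[0,0,0],0.0878],[[0.02,-0.005,-0.0013],[0,0,0],0.0878],[[0.02,0,0],[0,0,0],0.0878],[[0.02,0,0],[0,0,0],0.0878],[[0.015,0,0],[0,0,0],0.0878],[[0.008,0,0],[0,0,0],0.0878],[[0,0,0],[0,0,0],0.0878],[[0,0,0],[0,0,0],0.0878]]'
python3 -c "
from h import *
s=vision.get_image('scene')
go(440.8,-182.5,4,98.04)
crop(s,180,130,120,112,5,'pics/s10.png')"
```

```text
t: 12.8
ee_pos: [443.1, -183.7, 48.9]
orientation: [-0.11, 1.568, 0.11]
ft_force: [0.4, 0.5, -0.6]
width: 87.8
t 12.85 pos [ 443.5 -183.8   49.3] F [0.5 0.2 0.2] w 87.8 j6 -2.13
shift tool m [ 0.0453  0.0017 -0.0025]
turn tool [-0.0001  0.0011  0.0007]
```

View pics/s10.png

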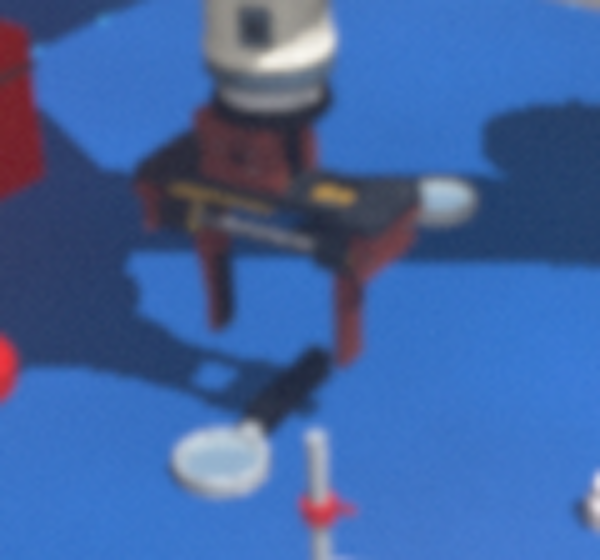

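The fingers straddle the loupe handle (tips at (218,325) and (348,362), handle end at (320,357)). Descending and grasping.

```bash
python3 -m crank '[[[0.01,0.001,-0.0012],[0,0,0],0.0878],[[0.014,0.0007,-0.0013],[0,0,0],0.0878],[[0.010,0,0],[0,0,0],0.0878],[[0.006,0,0],[0,0,0],0.0878],[[0.003,0,0],[0,0,0],0.0878],[[0.001,0,0],[0,0,0],0.0878],[[0,0,0],[0,0,0],0.0878],[[0,0,0],[0,0,0],0.0878]]'
python3 -c "
from h import *
go(441,-182,4,98.04)"
```

```text
t: 13.52
ee_pos: [440.4, -182.2, 4.9]
orientation: [-0.11, 1.568, 0.11]
ft_force: [-0.3, -0.6, -0.1]
width: 87.8
t 13.52 pos [ 440.4 -182.2    4.9] F [-0.3 -0.6 -0.1] w 87.8 j6 -2.13
shift tool m [0.0009 0.0001 0.0006]
turn tool [-0.0001  0.0004  0.0002]
```

```bash
python3 -m crank '[[[0,0,0],[0,0,0],0.07],[[0,0,0],[0,0,0],0.05],[[0,0,0],[0,0,0],0.04],[[0,0,0],[0,0,0],0.032],[[0,0,0],[0,0,0],0.026],[[0,0,0],[0,0,0],0.022],[[0,0,0],[0,0,0],0.018],[[0,0,0],[0,0,0],0.014]]'
python3 -m crank '[[[0,0,0],[0,0,0],0.01],[[0,0,0],[0,0,0],0.01],[[0,0,0],[0,0,0],0.01],[[0,0,0],[0,0,0],0.01],[[0,0,0],[0,0,0],0.01],[[0,0,0],[0,0,0],0.01],[[0,0,0],[0,0,0],0.01],[[0,0,0],[0,0,0],0.01]]'
python3 -c "
from h import *
for i in range(1): go(441,-182,130,98.04)"
```

```text
t: 14.18
ee_pos: [440.1, -182.1, 4.7]
orientation: [-0.11, 1.568, 0.11]
ft_force: [-0.1, 0.5, -0.9]
width: 37.7
t: 14.85
ee_pos: [440.1, -182.1, 4.7]
orientation: [-0.11, 1.568, 0.11]
ft_force: [0.3, 0.5, -1.1]
width: 17.5
t 14.85 pos [ 440.1 -182.1    4.7] F [ 0.3  0.5 -1.1] w 17.5 j6 -2.13
shift tool m [-0.1253 -0.      0.0009]
turn tool [-0.0001 -0.      0.    ]
```

Gripped (17.5 mm). Lifting gently.

```bash
python3 -m crank '[[[-0.003,0,0],[0,0,0],0.01],[[-0.006,0,0],[0,0,0],0.01],[[-0.01,0,0],[0,0,0],0.01],[[-0.014,0,0],[0,0,0],0.01],[[-0.016,0,0],[0,0,0],0.01],[[-0.016,0,0],[0,0,0],0.01],[[-0.016,0,0],[0,0,0],0.01],[[-0.016,0,0],[0,0,0],0.01]]'
python3 -m crank '[[[-0.012,0,0],[0,0,0],0.01],[[-0.008,0,0],[0,0,0],0.01],[[-0.004,0,0],[0,0,0],0.01],[[0,0,0],[0,0,0],0.01],[[0,0,0],[0,0,0],0.01],[[0,0,0],[0,0,0],0.01],[[0,0,0],[0,0,0],0.01],[[0,0,0],[0,0,0],0.01]]'
python3 -c "
from h import *
s=vision.get_image('scene');c=vision.get_image('top')
go(441,-182,130,98.04)
o=ctrl.get_obs();print(o['moment'])
crop(s,180,110,120,112,5,'pics/s11.png');crop(c,250,140,120,110,5,'pics/t11.png')"
```

```text
t: 15.52
ee_pos: [440.0, -182.1, 103.4]
orientation: [-0.11, 1.567, 0.11]
ft_force: [-0.3, 0.6, -0.5]
width: 17.8
t: 16.18
ee_pos: [439.7, -181.9, 125.0]
orientation: [-0.11, 1.569, 0.111]
ft_force: [-1.2, 0.0, -0.8]
width: 17.8
t 16.28 pos [ 439.9 -182.   125.2] F [ 0.2 -0.9 -0.9] w 17.9 j6 -2.13
shift tool m [-0.0048 -0.0002  0.0011]
turn tool [-0.0001 -0.0008 -0.0005]
[ 0.03802396  0.05136569 -0.00552154]
```

View pics/s11.png

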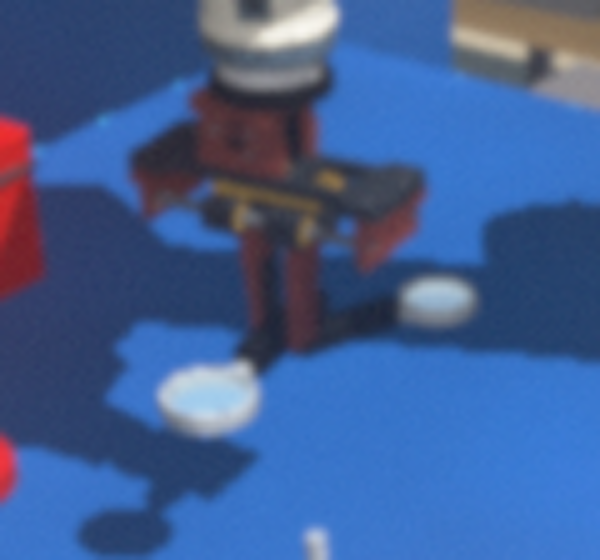

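The loupe hangs level, with the ring at (208,398) in the scene crop and its shadow below. Carrying it: along world +y first (clear of the post), then +x.

```bash
python3 -m crank '[[[0,0.005,0.0007],[0,0,0],0.01],[[0,0.01,0.0014],[0,0,0],0.01],[[0,0.016,0.0023],[0,0,0],0.01],[[0,0.02,0.0028],[0,0,0],0.01],[[0,0.02,0.0028],[0,0,0],0.01],[[0,0.02,0.0028],[0,0,0],0.01],[[0,0.02,0.0028],[0,0,0],0.01],[[0,0.02,0.0028],[0,0,0],0.01]]'
python3 -m crank '[[[0,0.02,0.0028],[0,0,0],0.01],[[0,0.02,0.0028],[0,0,0],0.01],[[0,0.02,0.0028],[0,0,0],0.01],[[0,0.016,0.0023],[0,0,0],0.01],[[0,0.012,0.0017],[0,0,0],0.01],[[0,0.008,0.0011],[0,0,0],0.01],[[0,0.004,0.0006],[0,0,0],0.01],[[0,0,0],[0,0,0],0.01]]'
python3 -c "
from h import *
go(496,53,125,98.04)"
```

```text
t: 16.95
ee_pos: [439.6, -48.1, 125.7]
orientation: [-0.11, 1.568, 0.11]
ft_force: [-0.7, -0.5, -1.3]
width: 17.7
t: 17.62
ee_pos: [439.8, 52.0, 125.7]
orientation: [-0.111, 1.568, 0.111]
ft_force: [-0.4, -0.8, -0.9]
width: 17.8
t 17.62 pos [439.8  52.  125.7] F [-0.4 -0.8 -0.9] w 17.8 j6 -1.62
shift tool m [ 0.0007 -0.0069  0.0557]
turn tool [ 0.0011 -0.0001 -0.    ]
```

```bash
python3 -m crank '[[[0,-0.0005,0.004],[0,0,0],0.01],[[0,-0.001,0.008],[0,0,0],0.01],[[0,-0.0015,0.012],[0,0,0],0.01],[[0,-0.0015,0.012],[0,0,0],0.01],[[0,-0.0012,0.0097],[0,0,0],0.01],[[0,-0.0007,0.006],[0,0,0],0.01],[[0,-0.0005,0.004],[0,0,0],0.01],[[0,0,0],[0,0,0],0.01]]'
python3 -m crank '[[[0.003,0,0],[0,0,0],0.01],[[0.006,0,0],[0,0,0],0.01],[[0.007,0,0],[0,0,0],0.01],[[0.006,0,0],[0,0,0],0.01],[[0.004,0,0],[0,0,0],0.01],[[0.001,0,0],[0,0,0],0.01],[[0,0,0],[0,0,0],0.01],[[0,0,0],[0,0,0],0.01]]'
python3 - <<'E'
from h import *
import pickle
s=vision.get_image('scene');c=vision.get_image('top'); pickle.dump((c,s),open("c1.pkl","wb"))
go(496,53,98.1,98.04)
crop(s,220,195,100,75,8,'pics/s12.png');crop(c,160,110,120,90,6.4,'pics/t12.png')
E
```

```text
t: 18.28
ee_pos: [496.9, 51.9, 125.6]
orientation: [-0.11, 1.568, 0.11]
ft_force: [0.7, -0.4, -0.7]
width: 17.6
t: 18.95
ee_pos: [496.1, 52.2, 98.6]
orientation: [-0.11, 1.568, 0.11]
ft_force: [0.6, 0.5, -1.6]
width: 17.6
t 19.05 pos [496.3  52.2  98.9] F [-0.3  0.3 -0.8] w 17.8 j6 -1.63
shift tool m [ 0.0008  0.0009 -0.0002]
turn tool [-0.0001  0.0004  0.    ]
```

View pics/s12.png

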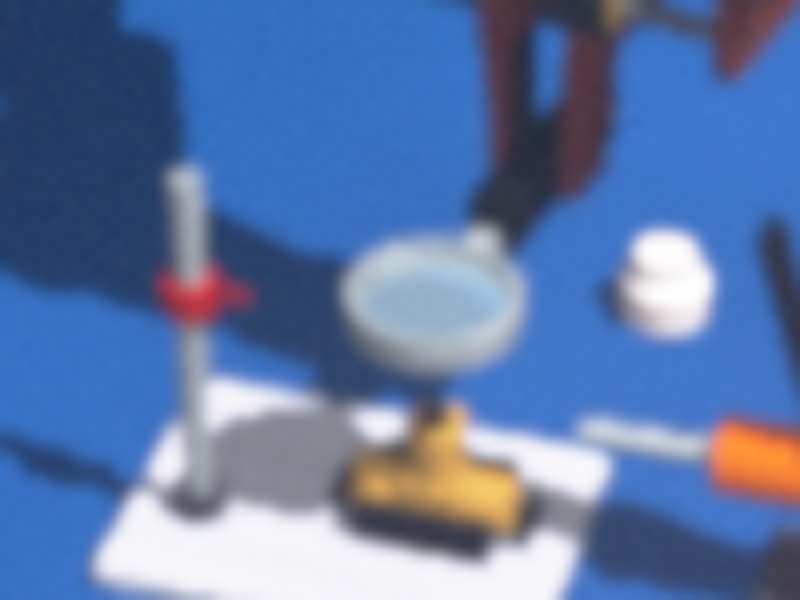

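View pics/t12.png

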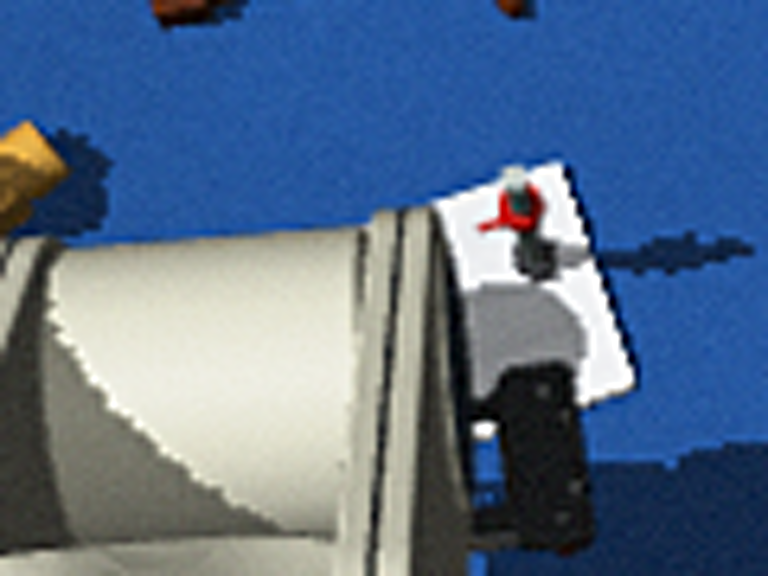

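The ring (433,305) is over the tee branch (440,415) in the scene crop, and the collar is at (190,295). The top view is mostly hidden by the wrist. Now a check of the lens by fitting the ring's outline.

```bash
cat > ring.py <<'E'
from h import *
import pickle
from scipy.optimize import minimize
c,s=pickle.load(open("c1.pkl","rb"))
x0,x1,y0,y1=258,292,218,247
I=s["img"][y0:y1,x0:x1].astype(float)
np.set_printoptions(linewidth=250)
S8=lambda p:(np.array(p,float)+.5)/8-.5+[220,195]
print("tee scene now",onz(s,S8([440,408]),50))
SS=6;t=np.linspace(0,2*np.pi,60)
def lay(x,y,z,tx=0,ty=0,sig=.8):
    Rm=Ro.from_rotvec([tx,ty,0]).as_matrix()
    q=lambda P:np.int32(np.round(((proj(s,P@Rm.T+[x,y,z])-[x0,y0]+.5)*SS-.5)*16))
    m=np.zeros(((y1-y0)*SS,(x1-x0)*SS),np.uint8)
    cy=lambda r,hs:np.array([[r*np.cos(a),r*np.sin(a),h] for h in hs for a in t])
    cv2.fillConvexPoly(m,cv2.convexHull(q(cy(30,(-6,6)))),1,shift=4)
    cv2.fillConvexPoly(m,cv2.convexHull(q(cy(30,(6,)))),2,shift=4)
    cv2.fillConvexPoly(m,cv2.convexHull(q(cy(25,(6,)))),3,shift=4)
    return np.stack([cv2.resize(cv2.GaussianBlur((m==k).astype(float),(0,0),SS*sig,borderType=cv2.BORDER_REPLICATE),(x1-x0,y1-y0),interpolation=cv2.INTER_AREA).ravel() for k in range(4)],1)
W=np.ones((y1-y0,x1-x0)); W[:10,16:]=0; W[24:,:]=0
W=W.ravel()[:,None]
A=I.reshape(-1,3)
def cost(p):
    B=lay(*p); X,*_=np.linalg.lstsq(B*W,A*W,rcond=None); return (((A-B@X)*W)**2).sum()
# horizontal pixel + vertical pixel: solve for y and z with x fixed
for x in(580,581.3):
    b=min((cost((x,y,z)),y,z) for y in np.arange(60,70,.5) for z in np.arange(94,108,.5)); print(x,b)
b=min((cost((581.3,b[1],b[2],tx,ty)),tx,ty) for tx in np.arange(-.12,.13,.02) for ty in np.arange(-.12,.13,.02)); print("tilt",b)
E
python3 ring.py; sed -i 's/c0.pkl/c1.pkl/' collar2.py; python3 collar2.py|head -3
```

```text
tee scene now [[576.0795845   63.65982408  50.        ]]
580 (np.float64(770985.5768949294), np.float64(66.0), np.float64(99.5))
581.3 (np.float64(769828.6130025889), np.float64(66.5), np.float64(100.0))
tilt (np.float64(730324.6650116101), np.float64(-0.12), np.float64(-0.07999999999999999))
[2.686797e+05 1.100000e+00 2.200000e+01 1.000000e+02 1.500000e+00]
[2.686797e+05 1.100000e+00 2.500000e+01 1.000000e+02 1.500000e+00]
[2.687486e+05 1.100000e+00 2.200000e+01 9.950000e+01 1.500000e+00]
```

```bash
python3 - <<'E'
from h import *
import pickle
c0,s0=pickle.load(open("c0.pkl","rb")); c1,s1=pickle.load(open("c1.pkl","rb"))
t=np.linspace(0,2*np.pi,90)
def ext(s,x,y,z,rv=(0,0,0),r=30,hs=(-6,6)):
    P=np.array([[r*np.cos(a),r*np.sin(a),h] for h in hs for a in t])@Ro.from_rotvec(rv).as_matrix().T+[x,y,z]
    q=proj(s,P); return (q.max(0)-q.min(0)).round(2), q.min(0).round(1),q.max(0).round(1)
print("flat start",ext(s0,525.4,-169.8,6)); print("now level",ext(s1,581.3,65.3,100))
u=np.array([-.14,.99,0])
for a in(-.1,.1): print("pitch",a,ext(s1,581.3,65.3,100,u*a))
print("glass",ext(s1,581.3,65.3,100,r=25,hs=(6,)))
for n,s,bx in(("0",s0,(205,205,50,40)),("1",s1,(248,212,50,38))):
    x,y,w,h=bx; cv2.imwrite(f"pics/r{n}.png",cv2.resize(s["img"][y:y+h,x:x+w],None,fx=14,fy=14,interpolation=cv2.INTER_NEAREST))
E
```

```text
flat start (array([19.13, 13.96]), array([214.1, 214.7]), array([233.2, 228.7]))
now level (array([22.51, 17.04]), array([262.7, 223.7]), array([285.2, 240.7]))
pitch -0.1 (array([22.63, 15.64]), array([262.7, 224.4]), array([285.3, 240. ]))
pitch 0.1 (array([22.62, 18.35]), array([262.6, 223. ]), array([285.3, 241.4]))
glass (array([18.76, 11.14]), array([264.6, 224.7]), array([283.4, 235.9]))
```

View pics/r1.png

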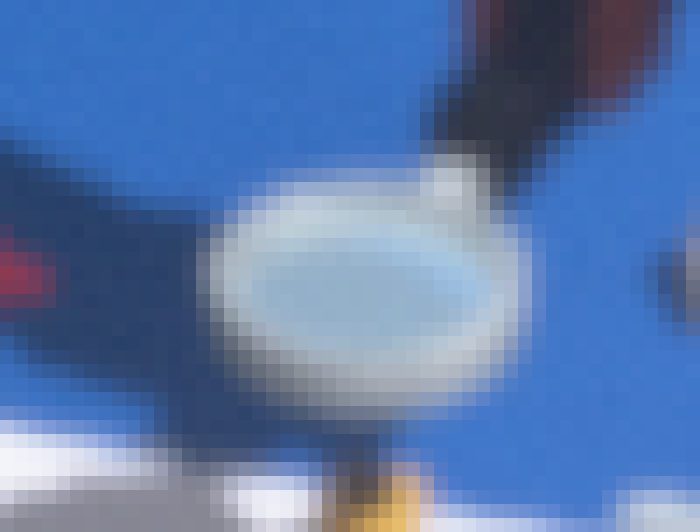

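View pics/r0.png

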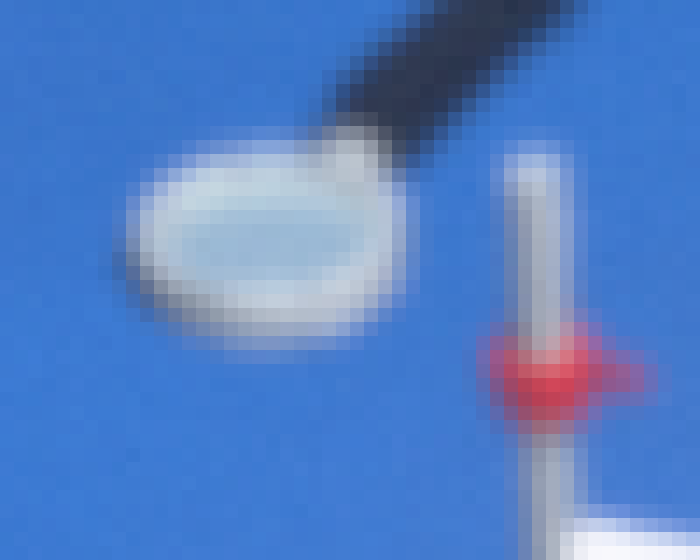

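The outline extents match a level ring at z≈100: about 23×17.4 px measured against 22.5×17.0 predicted. I'll settle, take one last check, then hand in.

```bash
python3 -m crank '[[[0,0.0003,0],[0,0,0],0.01],[[0,0,0],[0,0,0],0.01],[[0,0,0],[0,0,0],0.01],[[0,0,0],[0,0,0],0.01],[[0,0,0],[0,0,0],0.01],[[0,0,0],[0,0,0],0.01],[[0,0,0],[0,0,0],0.01],[[0,0,0],[0,0,0],0.01]]'
python3 -c "
from h import *
go(496,53,98.1,98.04)
print(workorder.close_job())"
```

```text
t: 19.72
ee_pos: [496.1, 52.4, 98.7]
orientation: [-0.11, 1.568, 0.11]
ft_force: [0.1, -0.4, -1.5]
width: 17.4
t 19.72 pos [496.1  52.4  98.7] F [ 0.1 -0.4 -1.5] w 17.4 j6 -1.63
shift tool m [ 0.0006  0.0006 -0.    ]
turn tool [-0.0001 -0.      0.    ]
the job is handed in; nothing more can be done
None
```

I squeezed the blow gun's trigger and let it spring back, then picked up the far loupe. I handed in at about 19.7 s, still holding it over the small tee's branch.

- **Trigger:** the fingers stalled at 34.8 mm, near the expected 36 mm for a full squeeze. They stayed at the stop for at least 1.3 s. The picture after opening shows the trigger back at its released angle.
- **Height:** the scene picture puts the lens at about 100 mm above the counter and the collar at 99.5–100 mm.
- **Centring across (y):** the checks differ slightly. The arm's reading puts the lens about 0.5 mm to one side of the branch, and the picture about 0.5–0.8 mm to the other.
- **Centring forward and back (x):** this rests on the arm's travel plus the first pictures, because the wrist hid the top view at the end. A rough scene-only estimate differed by about 2 mm.
- **Level and clear:** the ring's outline fits a level loupe to within about 0.03 rad. A coarse tilt fit hit its search limit and favoured a tilt of about 0.14 rad; I disregarded it because its image model is too crude. The picture shows the loupe clear of everything, and the wrist force was 1.5 N.
- **Everything else:** the pictures show the tee in its nest and the collar where it was. One late estimate of the tee's position was about 4–5 mm off; I put that down to the loupe and its shadow partly hiding the tee.

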